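Fit the retaining ring to the turntable spindle and hold it spread

ROBOT

A 7-joint arm with a two-finger parallel gripper is mounted at the origin on the work surface. World frame = base frame: x ahead of the robot, y to its left, z up, the work surface at z = 0. Lengths are in m, angles in degrees, forces in N, time in s.
With the tool pointing down it reaches from about 0.425 to 0.875 m from the base axis. Payload 4.7 kg.
Tool frame: the origin (TCP) lies at the very end of the fingers, on their centre line; the grasp point (between the pads) lies 19 mm behind it; x points along the fingers, z is the direction in which the jaws open and shut, and the axes are right-handed (so a half turn about x gives the same grasp; the last joint's range is limited). The gripper opens to 87 mm and grips with 3 to 60 N. Pads are 19 mm wide; open, the fingers measure 117 mm over their backs; the gripper's body (75 mm by 190 mm) begins 51 mm behind the grasp point.
Start: joints at [-71.499, 18.392, -4.016, 83.108, 1.295, 78.541, -3.26], TCP at [0.198, 0.619, 0.223] pointing down, gripper open.
Joint ranges: [-163.93, 163.93], [-17.29, 119.83], [-79.2, 71.16], [3.27, 140.29], [-89.18, 269.18], [5.43, 117.66], [-154.24, 154.24]. Speed limits (degrees/s): [147.25, 147.25, 180, 180, 180, 180, 180].

INTERFACE

Orientations are given as [roll, pitch, yaw] about the fixed x, y, z axes, in that order (R = Rz(yaw) Ry(pitch) Rx(roll)).
In Python, from cell import env gives the robot as it stands. The module is installed in compiled form; this text tells all that it offers.
- The arm moves only by the tool drive_tool, never from a script. Its argument "increments" is a list of rows, each a list of 2 entries, a list of its own where there are three numbers: the shift along the tool's x, y, z scaled (see below), then the turn, a rotation vector about the tool's x, y, z scaled (see below). In form: [[[dx, dy, dz], [wx, wy, wz]], ...]. A call has 1 to 10 rows; each row shifts and turns the commanded pose from where the row before left it, along the tool's axes as they then stand; what a row does not reach is not made up. The controller multiplies each number of a shift by 0.04 m and each number of a turn by 120 degrees. A row lasts 1/10 s, in which the tool goes at most 50 mm and 8.59 degrees, less where a joint would pass 70% of its speed; a pose out of reach is approached as far as the arm can. A call with a number of a shift or a turn outside -1 to 1 is refused whole. A call with a gripper value outside its range is refused whole. "hand" is the gripper's target within -1 to 1 (fully open at 1, half-way at 0, shut at -1), set as the call begins (left out, the last holds). The fingers move at their own pace and stop on an object; "squeeze" is the grip in N (left out, the last holds). Time passes only in rows, so rows that do not move let the fingers close. It gives the time, the measured TCP pose, the force and the opening at its end, in the units of the state.
- env.get_obs(): the state, without advancing time (a new reading comes with each control period).
- env.read_camera(name): name is "side" or "top" or "wrist"; returns a dict with "frame" (384x512x3 uint8, red, green, blue), "fx", "fy", "cx", "cy" (pixels), "R" (3x3) and "t" (3): a world point X has camera coordinates R X + t. Camera axes: x right, y down, z forward; pixel columns grow to the right and rows downward; lengths in m; the calibration is good to about 2 mm. A picture is of the moment at which its call begins. There is no depth.
- env.sign_off(): hands the job in, once; it reports no verdict.
The state is a dict: "time_s": time; "qpos": joint angles; "joint_velocities": joint speeds; "effort": joint torques, N m; "tool_pos": TCP position; "tool_rot": TCP orientation; "force": force on the tool from outside, world axes, zero at the start; "wrist_torque": the same for the moment, N m; "grip_width": finger opening in m.
Only numpy, scipy, OpenCV 4.12 (cv2) and the standard library are available. Lean on these libraries where they do the work, as an engineer would, in place of code of your own. Each camera call takes 0.05 s, during which the arm holds its last target.

TASK

The head of the modelling turntable is back on its spindle and needs its retaining ring. Take the circlip pliers, whose tips are already hooked in the ring, squeeze the handles to their stop so that the ring opens, carry it over and slide it down around the spindle to the groove just above the washer, without forcing it and without disturbing the other things on the table. Finish there still holding: pliers squeezed, ring open and level around the groove, not pressed hard on the washer; do not let it snap in and do not let go.

Things in the scene. Friction and masses are not known exactly. Their poses are not given: they have to be found in the camera images.
- pliers: Steel circlip pliers with black sleeves, 185 mm long, 0.18 kg, flat on the board, bent tips down beyond its edge. Origin on the pivot axis at the underside; x runs to the tips, handles towards -x, z up. The frame belongs to the left (+y) lever: at rest x is the pliers' middle line; when fully squeezed the middle line is 0.21 rad clockwise of x, seen from above.
- pliers_grip (a point): Midway between the handles at rest, 55 mm behind the pivot, 7 mm above the pliers' underside (moves with the left lever). Sleeves: 32 to 124 mm behind the pivot, each 9 mm thick, 14 mm high from the underside up. Here they measure 62 mm over both outsides at rest, 39 mm fully squeezed, when their outsides are parallel.
- pliers_lever (a joint): Angle between the levers: 0 at rest (handles sprung apart, tips together), 0.42 rad where the stop begins to bear (fully squeezed, tips apart); a firm grip flexes them on to about 0.48. Reaching the stop at pliers_grip takes about 10 N; more does no harm.
- pliers_pivot (a point): On the pivot axis, 7 mm above the underside. The tips are 60 mm from it: bent down, with shoulders 9.5 mm below the underside that sit on the ring's lugs, then 2.6 mm pins in the lug holes. The ring stays on the pins, by friction, only while the handles are squeezed.
- board: Fixed plywood board, 165 x 165 mm, 12 mm thick, on which the pliers lie. Origin on the table under the middle of the ring at the start; x points the way the pliers point; the board's plate lies from 50 to 215 mm behind this origin.
- ring: Loose dark steel retaining ring, 2.5 mm thick, open at its -x side, where two lugs with holes hold the pliers' pins; lies flat on the table beyond the board's edge. Inside diameter 33 mm at rest (too small for the spindle), about 38.5 mm fully spread; 46 mm long over the lugs. Origin at the middle of its underside at rest, z up.
- ring_left (a joint): how far the ring's left arm is sprung open: 0 at rest, about 0.33 rad when fully spread
- ring_right (a joint): how far the ring's right arm is sprung open: 0 at rest, about 0.33 rad when fully spread
- ring_mouth (a point): Middle of the opening of the fully spread ring, at half its thickness: the point to bring onto the spindle's axis. It lies 3.7 mm from the ring's middle towards the lugs, so when spread 130 to 135 mm ahead of a grip that is 55 mm behind the pivot, and 10.8 mm below the pliers' underside.
- turntable: Fixed modelling turntable: grey cast foot, aluminium head 244 mm wide whose top is 66 mm above the table and which turns, hub 68 mm wide, on it a steel washer 57 mm wide with its top 78 mm above the table, and through it the upright steel spindle, 35 mm thick, standing 16 mm above the washer with a 3 mm chamfer. Origin at the middle of the foot, on the table.
- spindle_groove (a point): On the spindle's axis at half height of the ring groove, 1.5 mm above the washer's top; the groove is 3 mm wide. The ring resting on the washer is level with it.
- spindle_top (a point): Middle of the spindle's top face, 14.5 mm above the groove.
- tile_nippers: Tile nippers with blue handles, 160 mm long, 16 mm high, lying aside; leave alone
- tile_a: Red tile offcut, 55 x 48 x 7 mm, lying aside; leave alone
- tile_b: Red tile offcut, 62 x 34 x 7 mm, lying aside; leave alone
- marker: Yellow marker with a clear cap, 123 mm long, 17 mm high, lying aside; leave alone

How it is judged:
By the outcome, as a careful person would: the job done as asked, in the order asked, and still so for the second after the job is handed in, while the arm keeps its last pose, push and grip.
It also fails if it takes over 48 s, if anything falls off the work surface, if the arm or the gripper's body presses on something with over 40 N, if the wrist force passes 120 N, or if a joint passes its speed limit or range.

## Working session

There is one attempt and no reset: what is moved stays moved. The work goes in short steps, Python scripts to look and compute and a tool call to move; the robot and the scene stay as the last step left them, time stands still between calls to the robot, and variables do not carry over. Pictures are saved under pics/ and viewed, and the job is handed in when it is done.

Besides the shell and the picture viewer there is one more tool, called after "Request:" as a command line: name --argument value ..., lists and objects as JSON in quotes. drive_tool: Moves the arm, as the interface text tells. Shifts and turns lie within -1 to 1; 1 stands for 0.04 m of shift or 120 degrees of turn. Its arguments: {"type":"object","properties":{"increments":{"type":"array"},"hand":{"type":"number"},"squeeze":{"type":"number"}},"required":["increments"]}

```bash
mkdir -p pics
cat > h.py <<'E'
from cell import env
import numpy as np, cv2
def shot(n,f):
    c=env.read_camera(n); cv2.imwrite('pics/'+f,c['frame'][:,:,::-1]); np.savez('pics/'+f+'.npz',**c); return c
def ray(c,u,v,z):
    R=np.array(c['R']);t=np.array(c['t']);o=-R.T@t
    d=R.T@np.array([(u-c['cx'])/c['fx'],(v-c['cy'])/c['fy'],1]); return o+d*(z-o[2])/d[2]
def proj(c,X):
    p=np.array(c['R'])@np.array(X)+c['t']; return np.array([c['fx']*p[0]/p[2]+c['cx'],c['fy']*p[1]/p[2]+c['cy']])
E
python3 - <<'E'
from h import *
for n in ['top','side','wrist']:
    c=shot(n,n+'0.png'); print(n,c['fx'],np.round(-np.array(c['R']).T@c['t'],3),np.round(c['R'],3).tolist())
print(env.get_obs())
E
```

```text
top 360.97739804054504 [0.417 0.011 1.18 ] [[0.017, -1.0, 0.015], [-0.984, -0.02, -0.179], [0.179, -0.012, -0.984]]
side 398.1840520003682 [0.959 1.124 0.844] [[-0.949, 0.314, -0.021], [0.189, 0.513, -0.837], [-0.252, -0.798, -0.547]]
wrist 289.8948580565928 [0.123 0.644 0.384] [[0.303, 0.953, -0.002], [0.913, -0.29, 0.288], [0.274, -0.089, -0.958]]
{'time_s': 0.15, 'qpos': array([-71.4996386 ,  18.4263591 ,  -4.0134741 ,  83.15788996,
         1.29676772,  78.54139416,  -3.26019621]), 'joint_velocities': array([ 0.03567243, -0.04327348, -0.00210342, -0.08560909, -0.03328402,
        0.03463375,  0.03811451]), 'effort': array([-9.71634336e-05, -4.91797578e+01, -4.04777555e-01, -3.12875783e+01,
       -6.40516821e-02,  4.05577000e-02,  9.45368583e-05]), 'tool_pos': array([0.19749254, 0.61883946, 0.22175426]), 'tool_rot': array([-174.6901456 ,   89.91931568, -102.38293103]), 'force': array([-0.61394636, -0.63215   ,  0.75670197]), 'wrist_torque': array([ 0.06514938,  0.06489995, -0.00654155]), 'grip_width': 0.08674243459163576}
```

View pics/top0.png

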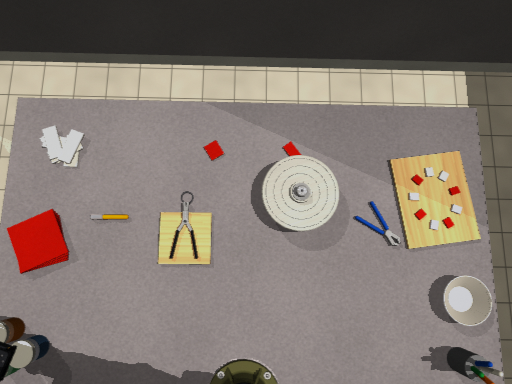

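View pics/side0.png

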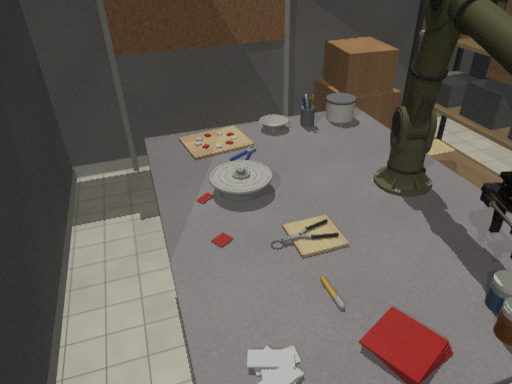

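View pics/wrist0.png

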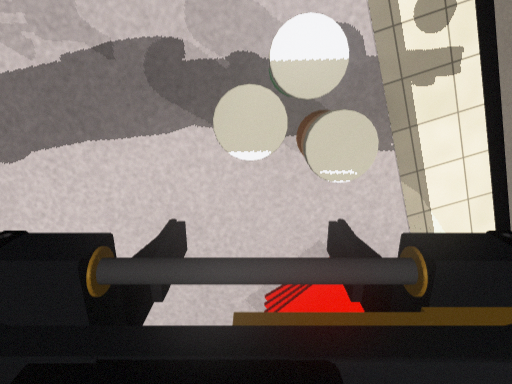

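Run:
```python
import cv2
a=cv2.imread('pics/top0.png')
cv2.imwrite('pics/c1.png',cv2.resize(a[180:275,145:225],None,fx=6,fy=6,interpolation=cv2.INTER_CUBIC))
cv2.imwrite('pics/c2.png',cv2.resize(a[145:245,250:350],None,fx=6,fy=6,interpolation=cv2.INTER_CUBIC))
b=cv2.imread('pics/side0.png')
cv2.imwrite('pics/c3.png',cv2.resize(b[150:260,200:355],None,fx=5,fy=5,interpolation=cv2.INTER_CUBIC))
```

```text
(no output)
```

View pics/c1.png

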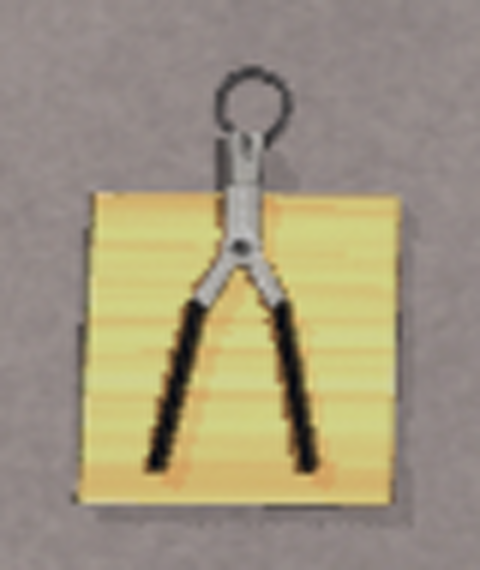

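View pics/c2.png

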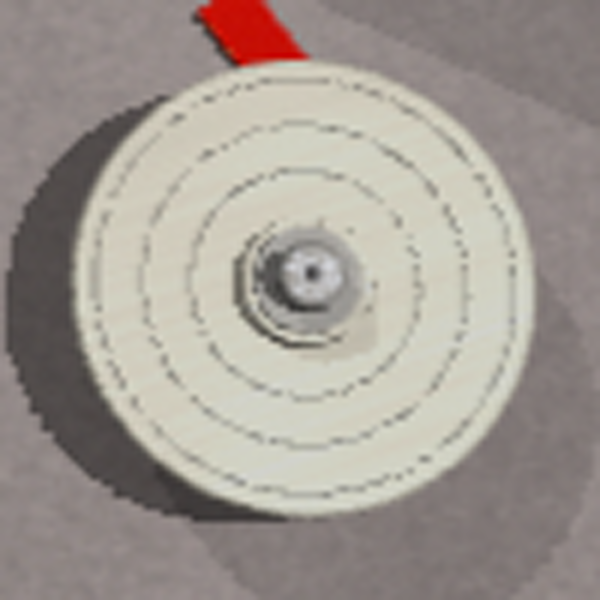

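View pics/c3.png

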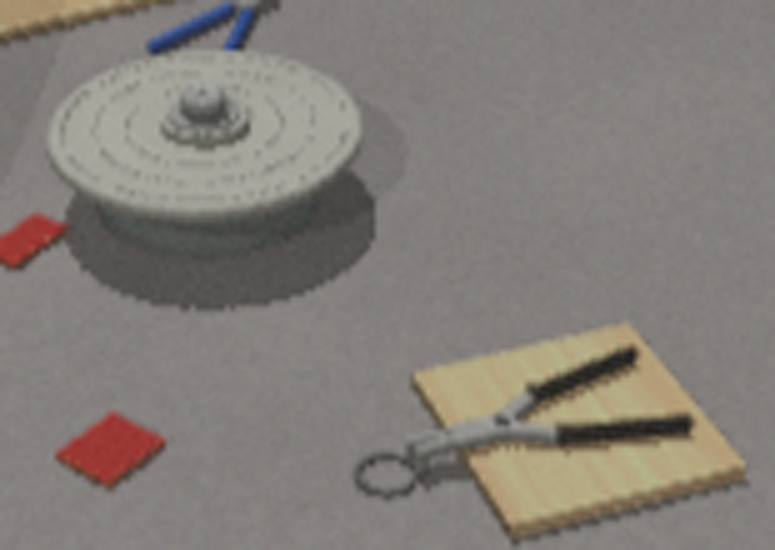

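Run:
```python
from h import *
t=np.load('pics/top0.png.npz'); s=np.load('pics/side0.png.npz')
def f(c,x,y,ox,oy,k,z): return np.round(ray(c,ox+(x+.5)/k-.5,oy+(y+.5)/k-.5,z),4)
P=lambda x,y,z:f(t,x,y,145,180,6,z)
print('pivot',P(240,247,.024),'ring',P(255,105,.0015),'lugs',P(247,140,.02))
print('sleeve ends',P(156,466,.019),P(306,466,.019),'fronts',P(195,306,.019),P(283,306,.019))
print('board',[P(*q,.012) for q in [(93,193),(400,197),(392,503),(82,500)]])
Q=lambda x,y,z:f(t,x,y,250,145,6,z)
print('spindle',Q(311,273,.094),'head',Q(305,288,.066), 'edges',Q(75,288,.066),Q(535,288,.066))
S=lambda x,y,z:f(s,x,y,200,150,5,z)
print('side: pivot',S(503,421,.024),'ring',S(386,474,.001),'spindle',S(206,98,.094),'head',S(205,132,.066))
```

```text
pivot [0.5286 0.1989 0.024 ] ring [0.6091 0.1981 0.0015] lugs [0.5869 0.1986 0.02  ]
sleeve ends [0.413  0.2381 0.019 ] [0.4144 0.1594 0.019 ] fronts [0.4972 0.222  0.019 ] [0.498  0.1753 0.019 ]
board [array([0.5575, 0.2815, 0.012 ]), array([0.5585, 0.1157, 0.012 ]), array([0.3959, 0.1141, 0.012 ]), array([0.3947, 0.2773, 0.012 ])]
spindle [ 0.6227 -0.1653  0.094 ] head [ 0.6199 -0.1666  0.066 ] edges [ 0.6175 -0.0461  0.066 ] [ 0.6224 -0.2875  0.066 ]
side: pivot [0.5289 0.1993 0.024 ] ring [0.6094 0.1977 0.001 ] spindle [ 0.6233 -0.1575  0.094 ] head [ 0.6262 -0.1548  0.066 ]
```

```bash
cat >> h.py <<'E'
from scipy.spatial.transform import Rotation as Ro
def pose():
    o=env.get_obs(); return np.array(o['tool_pos']), Ro.from_euler('xyz',o['tool_rot'],degrees=True).as_matrix(), o
def need(target,yaw=0.0,flip=1):
    """tool-frame shift (units of .04 m), rotvec (units of 120deg) to reach x down, z along +-(left at yaw)"""
    p,R,o=pose(); y=np.radians(yaw)
    x=np.array([0,0,-1.]); z=flip*np.array([-np.sin(y),np.cos(y),0]); T=np.stack([x,np.cross(z,x),z],1)
    print('pos',p.round(4),'t',o['time_s'],'F',np.round(o['force'],1),'M',np.round(o['wrist_torque'],2),'w',o['grip_width'],'q',np.round(o['qpos'],1))
    print('R',R.round(4).tolist()); print('shift units',(R.T@(np.array(target)-p)/.04).round(3),'turn units',(Ro.from_matrix(R.T@T).as_rotvec(degrees=True)/120).round(4))
E
python3 - <<'E'
from h import *
need([.4736,.1988,.15]); need([.4736,.1988,.15],0,-1)
E
```

```text
pos [0.1975 0.6188 0.2218] t 0.15 F [-0.6 -0.6  0.8] M [ 0.07  0.06 -0.01] w 0.08674243459163576 q [-71.5  18.4  -4.   83.2   1.3  78.5  -3.3]
R [[-0.0003, -0.9527, 0.3039], [-0.0014, 0.3039, 0.9527], [-1.0, -0.0001, -0.0014]]
shift units [ 1.806 -9.767 -7.904] turn units [-0.1474 -0.0007 -0.    ]
pos [0.1975 0.6188 0.2218] t 0.15 F [-0.6 -0.6  0.8] M [ 0.07  0.06 -0.01] w 0.08674243459163576 q [-71.5  18.4  -4.   83.2   1.3  78.5  -3.3]
R [[-0.0003, -0.9527, 0.3039], [-0.0014, 0.3039, 0.9527], [-1.0, -0.0001, -0.0014]]
shift units [ 1.806 -9.767 -7.904] turn units [ 1.3526e+00 -1.0000e-04  1.0000e-03]
```

Request:
drive_tool --increments '[[[0,-0.25,-0.2],[0,0,0]],[[0,-0.5,-0.4],[0,0,0]],[[0,-0.6,-0.5],[0,0,0]],[[0,-0.6,-0.5],[0,0,0]],[[0,-0.6,-0.5],[0,0,0]],[[0,-0.6,-0.5],[0,0,0]],[[0,-0.6,-0.5],[0,0,0]],[[0,-0.6,-0.5],[0,0,0]],[[0,-0.6,-0.5],[0,0,0]],[[0,-0.6,-0.5],[0,0,0]]]' --hand 1

```text
time_s: 1.15
tool_pos: [0.354, 0.3742, 0.2226]
tool_rot: [-86.2, 90.0, -13.9]
force: [0.9, 0.7, 1.5]
grip_width: 0.0872
```

Request:
drive_tool --increments '[[[0,-0.6,-0.5],[0,0,0]],[[0,-0.6,-0.5],[0,0,0]],[[0,-0.6,-0.5],[0,0,0]],[[0,-0.6,-0.5],[0,0,0]],[[0,-0.6,-0.5],[0,0,0]],[[0,-0.6,-0.5],[0,0,0]],[[0,-0.4,-0.3],[0,0,0]],[[0.5,0,0],[-0.05,0,0]],[[0.5,0,0],[-0.05,0,0]],[[0.5,0,0],[-0.0474,0,0]]]'

```text
time_s: 2.15
tool_pos: [0.4654, 0.2009, 0.162]
tool_rot: [-22.2, 90.0, 67.9]
force: [-0.0, 0.3, -0.4]
grip_width: 0.087
```

Run:
```python
from h import *
need([.4736,.1988,.15])
c=shot('wrist','w1.png')
```

```text
pos [0.4654 0.2009 0.162 ] t 2.15 F [-0.   0.3 -0.4] M [ 0.1   0.01 -0.01] w 0.08697152204772907 q [-42.7   3.   17.  108.4  -1.   68.7  64.7]
R [[0.0002, -1.0, -0.0027], [0.0004, -0.0027, 1.0], [-1.0, -0.0002, 0.0004]]
shift units [ 0.299 -0.204 -0.052] turn units [0.0013 0.0002 0.0001]
```

View pics/w1.png

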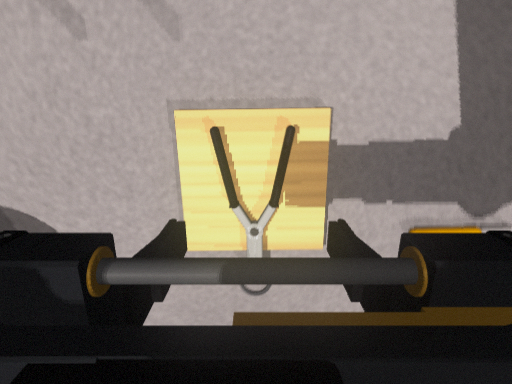

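Run:
```python
from h import *
c=np.load('pics/w1.png.npz'); print(-c['R'].T@c['t'])
for n,u,v,z in [('pivot',254,232,.024),('sl',215,130,.022),('sr',291,128,.022),('fl',234,206,.022),('fr',275,206,.022),('ring',256,282,.002),('bTL',176,111,.012),('bTR',330,108,.012),('bBR',325,249,.012),('bBL',187,251,.012)]: print(n,ray(c,u,v,z).round(4))
a=cv2.imread('pics/w1.png'); cv2.imwrite('pics/w1c.png',cv2.resize(a[100:300,170:340],None,fx=3,fy=3,interpolation=cv2.INTER_CUBIC))
```

```text
[0.38682504 0.20096546 0.32432511]
pivot [0.5295 0.1988 0.024 ]
sl [0.4159 0.1586 0.022 ]
sr [0.4136 0.2366 0.022 ]
fl [0.499  0.1765 0.022 ]
fr [0.4988 0.222  0.022 ]
ring [0.6104 0.2013 0.002 ]
bTL [0.3975 0.1173 0.012 ]
bTR [0.3939 0.2775 0.012 ]
bBR [0.5573 0.284  0.012 ]
bBL [0.5606 0.1181 0.012 ]
```

View pics/w1c.png

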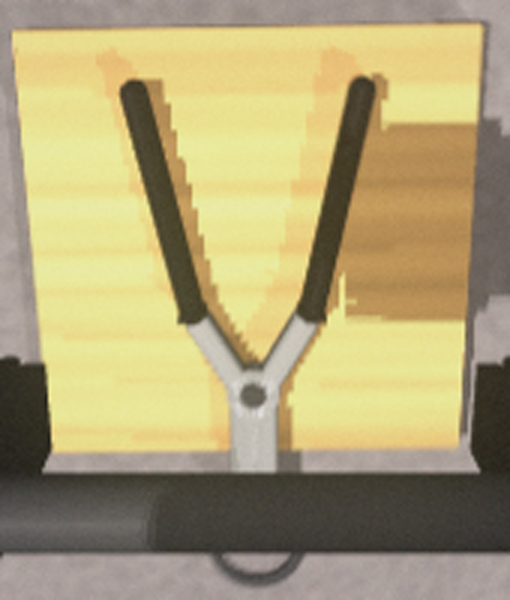

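Request:
drive_tool --increments '[[[0.3,-0.2,-0.06],[0.01,0,0]],[[0.8,0,0],[0,0,0]],[[0.8,0,0],[0,0,0]],[[0.7,0,0],[0,0,0]],[[0.4,0,0],[0,0,0]],[[0,0,0],[0,0,0]]]'

```text
time_s: 2.8
tool_pos: [0.4725, 0.1984, 0.0407]
tool_rot: [128.7, 89.8, -142.6]
force: [0.0, -0.9, 0.7]
grip_width: 0.0867
```

Run:
```python
from h import *
need([.474,.1982,.0142],1)
```

```text
pos [0.4725 0.1984 0.0407] t 2.8 F [ 0.  -0.9  0.7] M [-0.04  0.08 -0.  ] w 0.08672286824224185 q [-41.4  11.9  17.2 114.3  -4.2  54.6  66.5]
R [[-0.0031, -0.9997, 0.0242], [-0.0023, 0.0242, 0.9997], [-1.0, 0.003, -0.0024]]
shift units [ 0.662 -0.039 -0.002] turn units [-0.0199 -0.0011 -0.0015]
```

Request:
drive_tool --increments '[[[0.2,-0.04,0],[-0.02,0,0]],[[0.2,0,0],[0,0,0]],[[0.16,0,0],[0,0,0]],[[0.08,0,0],[0,0,0]],[[0,0,0],[0,0,0]]]'

```text
time_s: 3.3
tool_pos: [0.4749, 0.1996, 0.0168]
tool_rot: [119.2, 90.0, -149.6]
force: [-0.1, -0.8, -0.3]
grip_width: 0.0869
```

Run:
```python
from h import *
need([.474,.1982,.0142],1)
```

```text
pos [0.4749 0.1996 0.0168] t 3.3 F [-0.1 -0.8 -0.3] M [0.02 0.   0.01] w 0.08691603972159968 q [-40.8  14.1  16.7 115.   -5.1  51.6  69.7]
R [[-0.0004, -0.9998, -0.0202], [-0.0002, -0.0202, 0.9998], [-1.0, 0.0004, -0.0002]]
shift units [ 0.065  0.023 -0.034] turn units [ 0.0013 -0.0001 -0.0002]
```

Request:
drive_tool --increments '[[[0.08,0.02,-0.03],[0,0,0]],[[0,0,0],[0,0,0]],[[0,0,0],[0,0,0]],[[0,0,0],[0,0,0]],[[0,0,0],[0,0,0]],[[0,0,0],[0,0,0]],[[0,0,0],[0,0,0]],[[0,0,0],[0,0,0]]]' --hand -1 --squeeze 20

```text
time_s: 4.1
tool_pos: [0.4745, 0.1985, 0.0139]
tool_rot: [-65.0, 90.0, 26.2]
force: [0.1, -0.5, 0.3]
grip_width: 0.0371
```

Run:
```python
from h import *
need([.474,.1982,.0135],1)
c=shot('wrist','w2.png')
```

```text
pos [0.4745 0.1985 0.0139] t 4.1 F [ 0.1 -0.5  0.3] M [-0.04  0.08 -0.02] w 0.0371286371126214 q [-40.7  14.2  16.7 115.3  -5.2  51.2  69.9]
R [[0.0004, -0.9998, -0.0209], [0.0002, -0.0209, 0.9998], [-1.0, -0.0004, 0.0002]]
shift units [ 0.011  0.012 -0.008] turn units [0.0016 0.0001 0.0002]
```

View pics/w2.png

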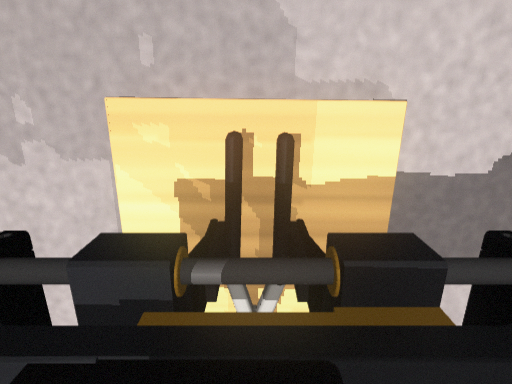

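Request:
drive_tool --increments '[[[0,0,0],[0,0,0]],[[0,0,0],[0,0,0]],[[-0.1,0,0],[0,0,0]],[[-0.3,0,0],[0,0,0]],[[-0.5,0,0],[0,0,0]],[[-0.5,0,0],[0,0,0]],[[-0.5,0,0],[0,0,0]],[[-0.5,0,0],[0,0,0]],[[-0.3,0,0],[0,0,0]],[[0,0,0],[0,0,0]]]' --squeeze 45

```text
time_s: 5.15
tool_pos: [0.4755, 0.199, 0.1239]
tool_rot: [-58.8, 89.8, 32.4]
force: [0.3, 1.2, -3.1]
grip_width: 0.034
```

Run:
```python
from h import *
need([.474,.1982,.1],0)
c=shot('side','s3.png');d=shot('top','t3.png')
p=pose()[0]
X=p+[.132,0,-.013]
for c,k in((c,'s3'),(d,'t3')):
    u,v=proj(c,X).astype(int);print(u,v)
    a=c['frame'][v-40:v+40,u-60:u+60,::-1]; cv2.imwrite(f'pics/{k}c.png',cv2.resize(a,None,fx=6,fy=6,interpolation=cv2.INTER_CUBIC))
```

```text
pos [0.4755 0.199  0.1239] t 5.15 F [ 0.3  1.2 -3.1] M [0.   0.06 0.  ] w 0.03403431109526563 q [-41.9   6.   17.3 110.   -2.   64.1  67.3]
R [[0.0034, -0.9998, -0.0208], [0.0021, -0.0208, 0.9998], [-1.0, -0.0034, 0.0021]]
shift units [ 0.597  0.04  -0.021] turn units [0.0099 0.001  0.0016]
278 217
181 192
```

View pics/s3c.png

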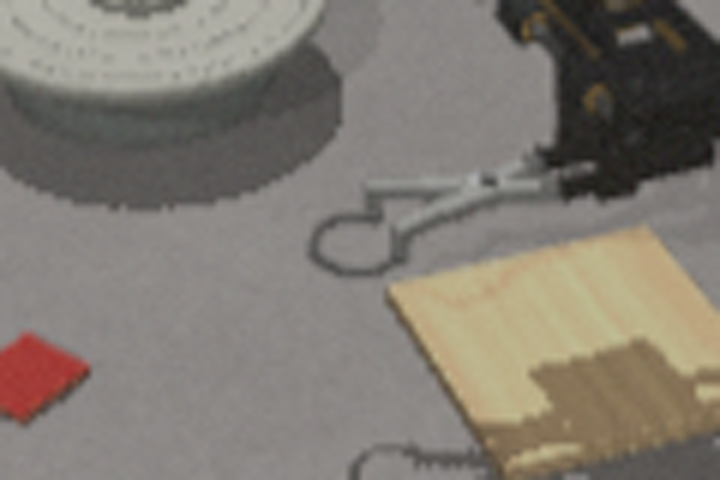

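View pics/t3c.png

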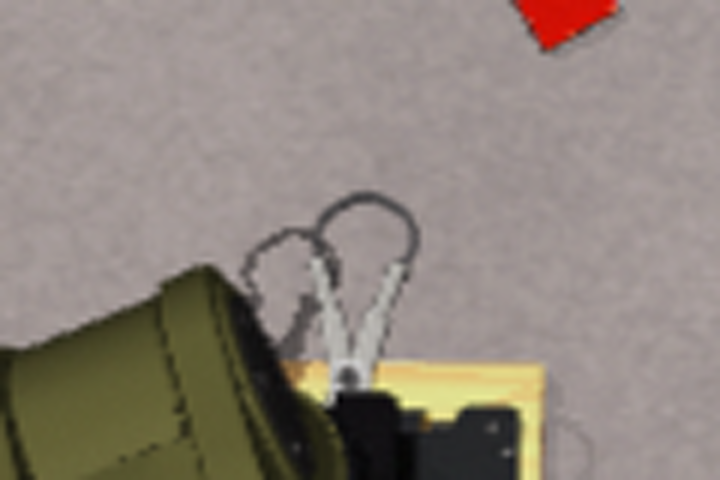

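Run:
```python
from h import *
s=np.load('pics/side0.png.npz');t=np.load('pics/top0.png.npz')
out=[]
for c in (s,t):
    im=c['frame'][:,:,::-1].copy()
    u,v=proj(c,[.6225,-.163,.085]).astype(int); k=12
    a=cv2.resize(im[v-16:v+17,u-16:u+17],None,fx=k,fy=k,interpolation=cv2.INTER_NEAREST)
    for (x,y),col in (((.6227,-.165),(0,0,255)),((.6233,-.1575),(255,0,0))):
        for r,z in ((.0145,.094),(.0175,.078),(.0285,.078)):
            pts=[(proj(c,[x+r*np.cos(q),y+r*np.sin(q),z])-[u-16,v-16]+.5)*k for q in np.linspace(0,6.283,60)]
            cv2.polylines(a,[np.array(pts).astype(np.int32)],True,col,1)
    out.append(a)
cv2.imwrite('pics/cmp.png',np.hstack(out))
```

```text
(no output)
```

View pics/cmp.png

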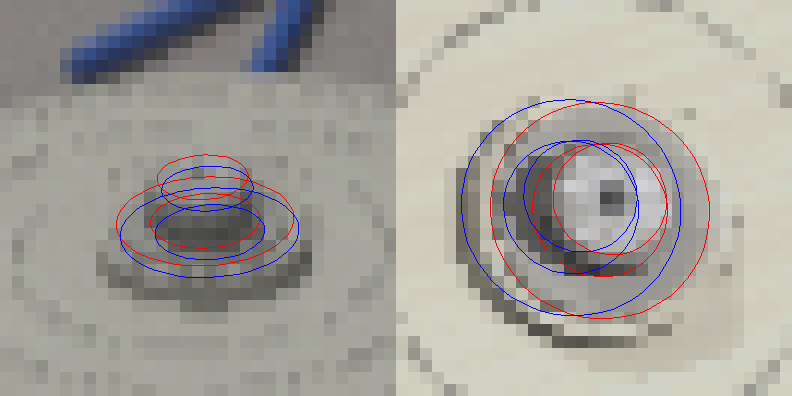

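Request:
drive_tool --increments '[[[-0.4,0,0],[0.01,0,0]],[[-0.6,-0.1,-0.2],[0,0,0]],[[-0.6,-0.3,-0.5],[0,0,0]],[[-0.5,-0.4,-0.6],[0,0,0]],[[-0.4,-0.4,-0.6],[0,0,0]],[[-0.3,-0.4,-0.6],[0,0,0]],[[-0.2,-0.4,-0.6],[0,0,0]],[[-0.1,-0.4,-0.6],[0,0,0]],[[0,-0.4,-0.6],[0,0,0]],[[0,-0.4,-0.6],[0,0,0]]]'

```text
time_s: 6.25
tool_pos: [0.6022, 0.0015, 0.2442]
tool_rot: [101.0, 89.9, -169.0]
force: [-0.6, -0.3, -2.1]
grip_width: 0.0345
```

Request:
drive_tool --increments '[[[0,-0.4,-0.6],[0,0,0]],[[0,-0.4,-0.6],[0,0,0]],[[0,-0.4,-0.6],[0,0,0]],[[0,-0.4,-0.6],[0,0,0]],[[0,-0.4,-0.6],[0,0,0]],[[0,-0.4,-0.6],[0,0,0]],[[0,-0.3,-0.5],[0,0,0]],[[0,-0.2,-0.3],[0,0,0]],[[0,0,0],[0,0,0]],[[0,0,0],[0,0,0]]]'

```text
time_s: 7.25
tool_pos: [0.7176, -0.1731, 0.2438]
tool_rot: [72.7, 89.8, 162.6]
force: [-0.0, 0.0, -2.5]
grip_width: 0.0343
```

Run:
```python
from h import *
need([.70,-.165,.25],0)
c=shot('wrist','w4.png'); c=shot('top','t4.png')
```

```text
pos [ 0.7176 -0.1731  0.2438] t 7.25 F [-0.   0.  -2.5] M [ 0.07  0.12 -0.  ] w 0.034259092501226794 q [ -8.   31.5  31.5  66.9 -15.9  85.8 110.8]
R [[-0.003, -1.0, 0.0004], [0.001, 0.0004, 1.0], [-1.0, 0.003, 0.0009]]
shift units [-0.153  0.441  0.204] turn units [-0.0002  0.0005 -0.0015]
```

View pics/w4.png

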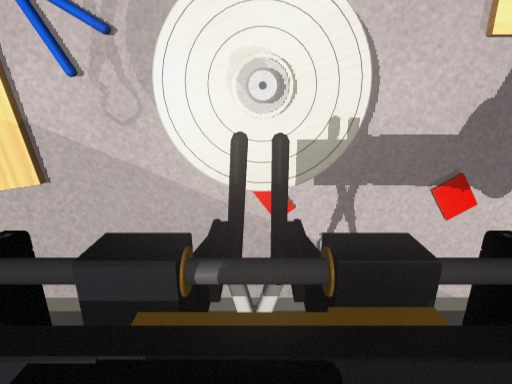

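Run:
```python
from h import *
c=np.load('pics/w4.png.npz')
print('spindle',ray(c,263,85.5,.094).round(4))
im=c['frame'][:,:,::-1].copy(); x,y=ray(c,263,85.5,.094)[:2]; k=3
u0,v0=150,0
a=cv2.resize(im[0:200,150:380],None,fx=k,fy=k,interpolation=cv2.INTER_CUBIC)
for r,z in ((.0145,.094),(.0175,.091),(.0285,.078),(.034,.073),(.122,.066)):
    pts=[(proj(c,[x+r*np.cos(q),y+r*np.sin(q),z])-[u0,v0]+.5)*k for q in np.linspace(0,6.283,90)]
    cv2.polylines(a,[np.array(pts).astype(np.int32)],True,(0,0,255),1)
cv2.imwrite('pics/w4c.png',a)
```

```text
spindle [ 0.6239 -0.166   0.094 ]
```

View pics/w4c.png

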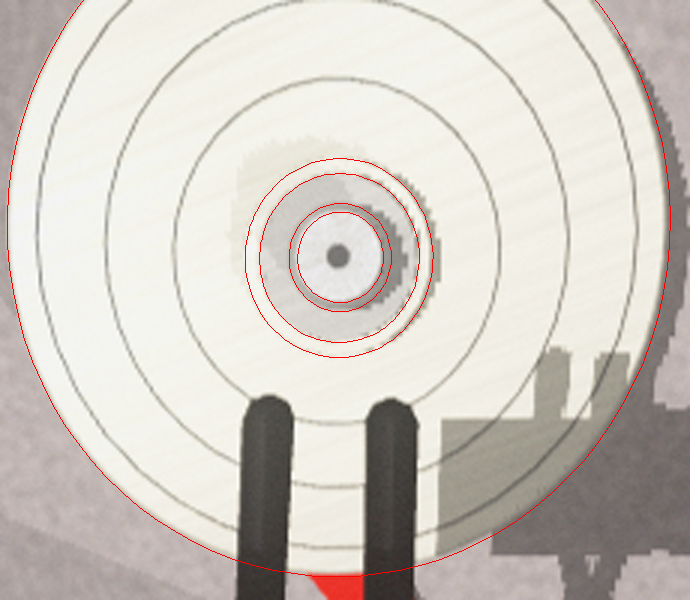

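```bash
cat >> h.py <<'E'
def overlay(c,f,mouth,sp,k=10,h=28,w=38):
    """mouth: xyz of ring mouth; draw 38.5 circle, and spindle circles"""
    im=c['frame'][:,:,::-1].copy(); u,v=proj(c,mouth).round().astype(int)
    u0,v0=max(u-w,0),max(v-h,0)
    a=cv2.resize(im[v0:v+h,u0:u+w],None,fx=k,fy=k,interpolation=cv2.INTER_CUBIC)
    def cir(o,r,col):
        pts=[(proj(c,[o[0]+r*np.cos(q),o[1]+r*np.sin(q),o[2]])-[u0,v0]+.5)*k for q in np.linspace(0,6.283,60)]
        cv2.polylines(a,[np.array(pts).astype(np.int32)],True,col,1)
    cir(mouth,.01925,(0,255,0))
    if sp is not None:
        cir([*sp,.094],.0145,(0,0,255)); cir([*sp,.078],.0285,(255,0,0))
    cv2.imwrite('pics/'+f,a); print('uv0',u0,v0)
E
python3 - <<'E'
from h import *
p,R,o=pose()
c=np.load('pics/t4.png.npz'); overlay(c,'t4c.png',p+[.132,0,-.0127],None)
E
```

```text
uv0 273 73
```

View pics/t4c.png

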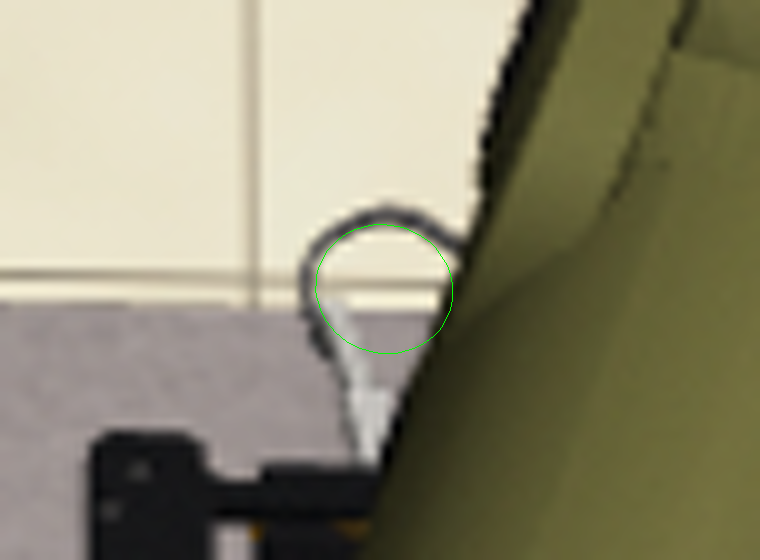

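Request:
drive_tool --increments '[[[0,0.2,0],[0,0,0]],[[0,0.5,0.05],[0,0,0]],[[0,0.7,0.05],[0,0,0]],[[0,0.7,0.05],[0,0,0]],[[0,0.7,0.04],[0,0,0]],[[0,0.7,0],[0,0,0]],[[0,0.7,0],[0,0,0]],[[0,0.7,0],[0,0,0]],[[0,0.5,0],[0,0,0]],[[0.3,0.26,0],[0,0,0]]]'

```text
time_s: 8.35
tool_pos: [0.4905, -0.1659, 0.2354]
tool_rot: [-69.1, 89.8, 20.9]
force: [1.8, -0.7, -1.9]
grip_width: 0.0346
```

Request:
drive_tool --increments '[[[0.5,0,0],[0,0,0]],[[0.5,0,0],[0,0,0]],[[0.5,0,0],[0,0,0]],[[0.4,0,0],[0,0,0]],[[0.3,0,0],[0,0,0]],[[0,0,0],[0,0,0]],[[0,0,0],[0,0,0]]]'

```text
time_s: 9.05
tool_pos: [0.4919, -0.1658, 0.1463]
tool_rot: [-75.4, 90.0, 14.6]
force: [-0.0, -1.1, -1.3]
grip_width: 0.0344
```

Run:
```python
from h import *
need([.491,-.1655,.135],0)
p=pose()[0]; m=p+[.132,0,-.0127]
c=shot('top','t5.png');overlay(c,'t5c.png',m,[.623,-.1655])
c=shot('side','s5.png');overlay(c,'s5c.png',m,[.623,-.1655])
```

```text
pos [ 0.4919 -0.1658  0.1463] t 9.05 F [-0.  -1.1 -1.3] M [-0.01  0.1   0.05] w 0.03442360085815026 q [-16.2   5.6  33.9 108.4  -3.4  66.9 109. ]
R [[0.0008, -1.0, -0.0003], [0.0002, -0.0003, 1.0], [-1.0, -0.0008, 0.0002]]
shift units [0.283 0.024 0.007] turn units [0.0001 0.0001 0.0004]
uv0 266 159
uv0 202 131
```

View pics/t5c.png

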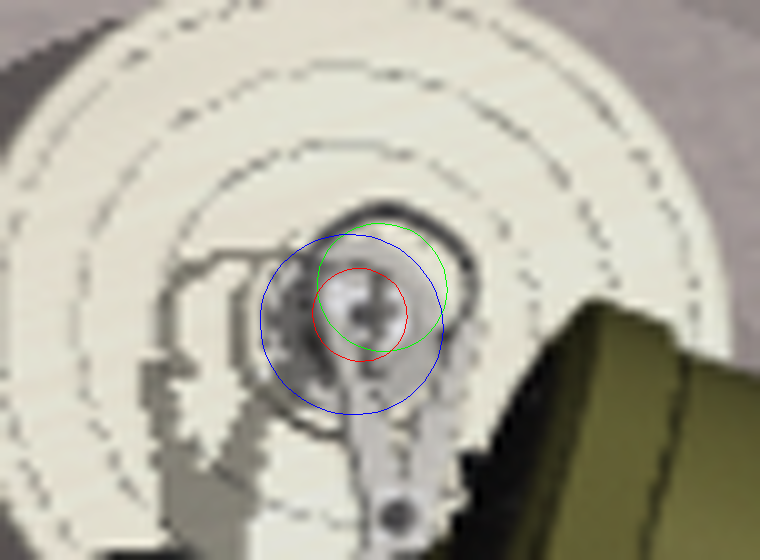

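View pics/s5c.png

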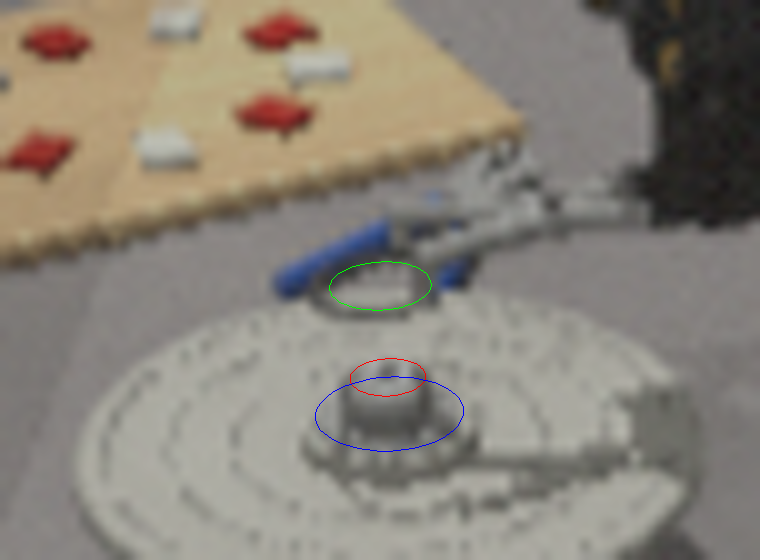

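Request:
drive_tool --increments '[[[0.3,0.03,0],[0,0,0]],[[0.3,0,0],[0,0,0]],[[0.2,0,0],[0,0,0]],[[0.05,0,0],[0,0,0]],[[0,0,0],[0,0,0]],[[0,0,0],[0,0,0]]]'

```text
time_s: 9.75
tool_pos: [0.4909, -0.1661, 0.1119]
tool_rot: [-110.8, 90.0, -20.8]
force: [-0.2, 0.1, -2.0]
grip_width: 0.0343
```

Run:
```python
from h import *
need([.4905,-.1658,.1125],0)
p=pose()[0]; m=p+[.133,0,-.0127]; print(m)
c=shot('top','t6.png');overlay(c,'t6c.png',m,[.6235,-.1662],k=16,h=18,w=20)
c=shot('side','s6.png');overlay(c,'s6c.png',m,[.6235,-.1662],k=16,h=18,w=20)
```

```text
pos [ 0.4909 -0.1661  0.1119] t 9.75 F [-0.2  0.1 -2. ] M [-0.01  0.05 -0.  ] w 0.034272873872517165 q [-15.7   7.8  33.9 110.6  -4.9  62.9 110.2]
R [[0.0004, -1.0, 0.0001], [-0.0001, 0.0001, 1.0], [-1.0, -0.0004, -0.0001]]
shift units [-0.015  0.01   0.007] turn units [-0.0001 -0.0001  0.0002]
[ 0.62391897 -0.16606226  0.09920833]
uv0 282 171
uv0 220 149
```

View pics/t6c.png

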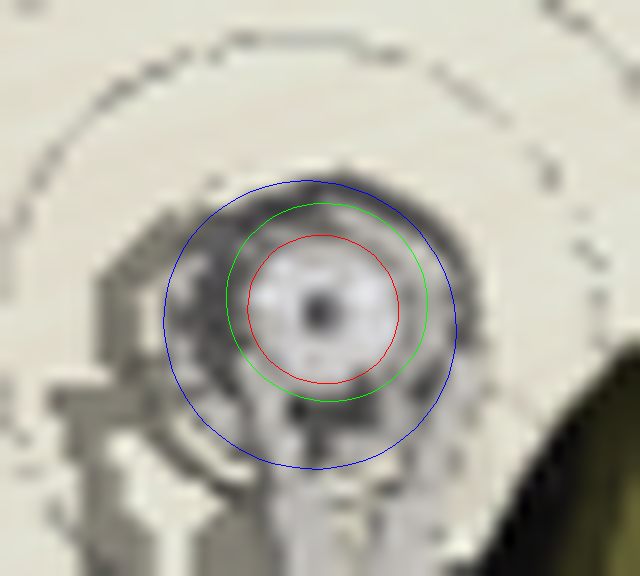

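View pics/s6c.png

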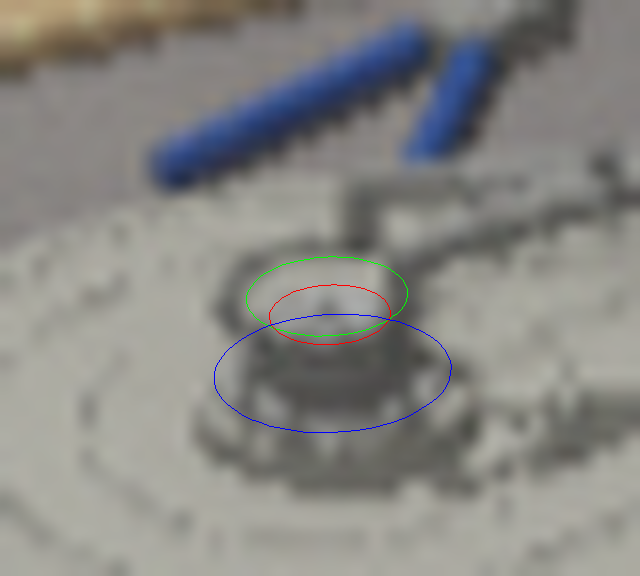

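Run:
```python
from h import *
for n in 'ts':
    a=np.load(f'pics/{n}6.png.npz'); b=np.load(f'pics/{"top" if n=="t" else "side"}0.png.npz')
    u0,v0=(282,171) if n=='t' else (220,149)
    f=lambda x:cv2.resize(x[v0:v0+32,u0:u0+32],None,fx=12,fy=12,interpolation=cv2.INTER_NEAREST)
    A,B=[x['frame'][:,:,::-1] for x in (a,b)]
    D=np.clip(128+(A.astype(int)-B)//1,0,255).astype(np.uint8)
    cv2.imwrite(f'pics/{n}6d.png',np.hstack([f(A),f(D)]))
```

```text
(no output)
```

View pics/t6d.png

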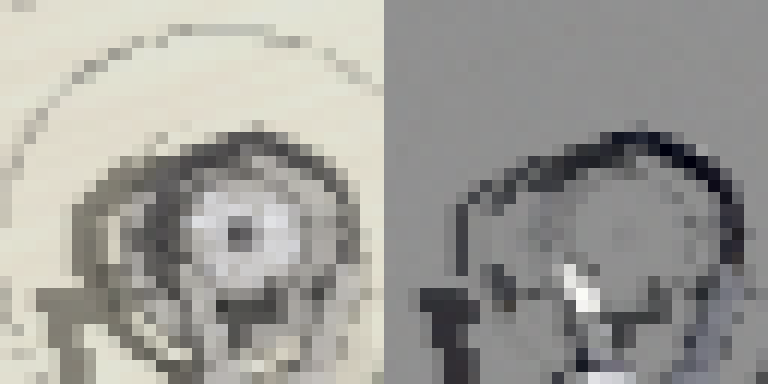

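View pics/s6d.png

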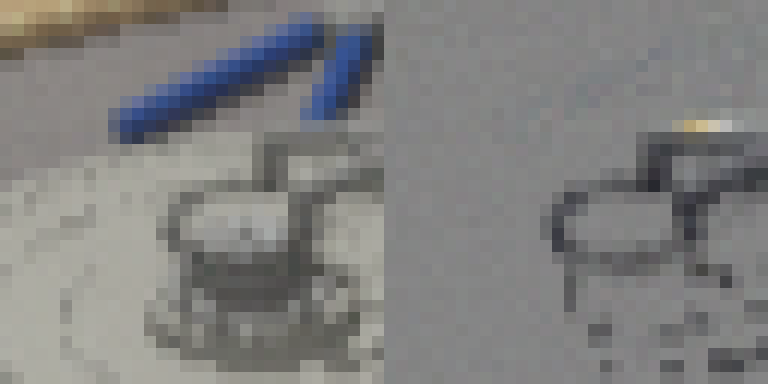

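Run:
```python
from h import *
t=np.load('pics/t6.png.npz');s=np.load('pics/s6.png.npz'); z=.0992
r=lambda c,u,v,z=z:ray(c,u,v,z).round(4)[:2]
print('top far',r(t,302.8,182.2),'right',r(t,310.7,188.5))
print('top spindle dot',r(t,282+240/12-.5,171+233/12-.5,.094))
print('side left',r(s,234,167),'near',r(s,220+(625-384)/12-.5,149+258/12-.5),'farside',r(s,220+(620-384)/12-.5,149+187/12-.5),'right',r(s,220+(690-384)/12-.5,149+222/12-.5))
print('side spindle dot',r(s,220+246/12-.5,149+232/12-.5,.094))
```

```text
top far [ 0.6464 -0.1689] right [ 0.6272 -0.1929]
top spindle dot [ 0.6232 -0.1655]
side left [ 0.6453 -0.1741] near [ 0.6316 -0.1444] farside [ 0.6204 -0.1894] right [ 0.6058 -0.1593]
side spindle dot [ 0.6232 -0.1688]
```

Run:
```python
from h import *
t5=np.load('pics/t5.png.npz'); t6=np.load('pics/t6.png.npz')
print('pivot t5',ray(t5,305.3,210.2,.156))
w=np.load('pics/w4.png.npz'); p=np.array([.7176,-.1731,.2438])
im=w['frame'].astype(int).sum(2)
for v in (145,160,175,185,195,210):
    row=im[v,215:310]; d=np.where(row<260)[0]+215; g=np.split(d,np.where(np.diff(d)>1)[0]+1)
    L=[(a[0],a[-1]) for a in g if len(a)>6]; print(v,L, [ (ray(w,a,v,p[2]+.008)-p).round(4)[:2].tolist() for l in L for a in l])
c=env.read_camera('wrist'); cv2.imwrite('pics/w6.png',c['frame'][:,:,::-1])
im=t6['frame'][:,:,::-1]; cv2.imwrite('pics/t6e.png',cv2.resize(im[165:230,270:335],None,fx=9,fy=9,interpolation=cv2.INTER_NEAREST))
```

```text
pivot t5 [ 0.55255026 -0.16584408  0.156     ]
145 [(np.int64(238), np.int64(246)), (np.int64(272), np.int64(288))] [[-0.0559, -0.0095], [-0.0559, -0.0052], [-0.0559, 0.0086], [-0.0559, 0.0172]]
160 [(np.int64(231), np.int64(246)), (np.int64(272), np.int64(288))] [[-0.0477, -0.0134], [-0.0477, -0.0053], [-0.0478, 0.0088], [-0.0478, 0.0174]]
175 [(np.int64(230), np.int64(245)), (np.int64(272), np.int64(287))] [[-0.0394, -0.0142], [-0.0394, -0.0059], [-0.0394, 0.0089], [-0.0394, 0.0171]]
185 [(np.int64(230), np.int64(245)), (np.int64(272), np.int64(287))] [[-0.0337, -0.0143], [-0.0337, -0.006], [-0.0337, 0.009], [-0.0337, 0.0173]]
195 [(np.int64(229), np.int64(244)), (np.int64(271), np.int64(287))] [[-0.0278, -0.015], [-0.0278, -0.0066], [-0.0279, 0.0085], [-0.0279, 0.0175]]
210 [(np.int64(228), np.int64(243)), (np.int64(271), np.int64(287))] [[-0.0189, -0.0158], [-0.0189, -0.0073], [-0.0189, 0.0087], [-0.0189, 0.0178]]
```

View pics/t6e.png

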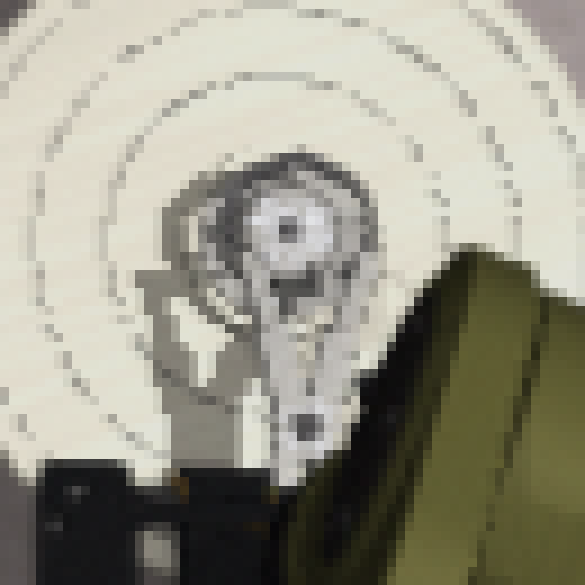

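View pics/w6.png

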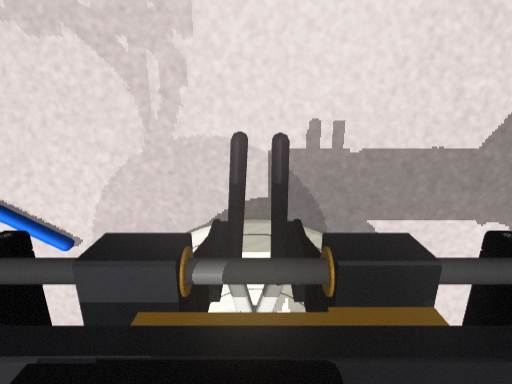

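Run:
```python
from h import *
for n,b0,(u0,v0) in (('t','top',(163,170)),('s','side',(252,195))):
    a=np.load(f'pics/{n}3.png.npz'); b=np.load(f'pics/{b0}0.png.npz')
    A,B=[x['frame'][:,:,::-1] for x in (a,b)]
    f=lambda x:cv2.resize(x[v0:v0+36,u0:u0+36],None,fx=11,fy=11,interpolation=cv2.INTER_NEAREST)
    g=cv2.cvtColor(A,cv2.COLOR_BGR2GRAY); np.set_printoptions(linewidth=250)
    cv2.imwrite(f'pics/{n}3d.png',f(A))
    print(n,u0,v0); print(g[v0+4:v0+30,u0:u0+34])
```

```text
t 163 170
[[159 157 154 156 156 155 151 150 151 153 153 150 148 149 147 150 148 149 149 149 150 149 149 150 150 147 149 150 150 150 147 148 149 145]
 [159 159 157 158 156 155 157 154 156 156 156 153 155 156 154 156 155 151 149 148 148 149 148 148 147 149 149 152 154 153 151 151 151 149]
 [156 157 158 157 152 157 157 161 161 159 153 152 156 157 157 157 156 156 152 149 149 151 150 149 147 149 148 150 151 154 152 152 152 152]
 [153 157 156 155 155 151 150 155 156 154 150 151 155 157 156 155 155 158 156 152 149 148 149 147 146 145 149 149 151 152 153 155 154 152]
 [154 156 155 158 158 154 153 153 152 152 153 154 154 156 158 156 154 153 156 157 147 143 144 146 145 145 152 150 152 154 155 154 153 151]
 [154 153 154 158 160 160 155 153 151 152 153 155 156 155 157 156 153 151 155 156 147 141 144 149 149 149 150 149 150 150 150 150 151 151]
 [153 153 156 156 154 156 152 150 152 154 152 155 154 149 151 151 151 154 157 154 148 142 144 149 149 150 149 153 151 148 145 149 151 151]
 [152 153 156 153 152 154 152 153 154 152 153 157 152 149 151 150 149 151 153 154 150 146 148 150 149 146 145 147 147
[... 5449 characters left out ...]
 93]
 [141 141 139 138 138 141 139 142 140 141 141 139 138 139 140 137 138 124  92  83 102 114 128 135 136 141 138 136 134 123 111  83  76  93]
 [136 136 136 139 139 142 141 138 141 139 140 141 138 141 142 139 140 138 125 105  84  78 100 115 120 123 125 122 112  91  84 104 117 122]
 [138 139 138 138 140 139 141 143 139 141 138 138 138 140 139 141 141 137 137 132 123 106  83  92  88  87  88  85  94  90 120 132 137 137]
 [140 139 136 137 139 139 138 139 140 139 137 137 137 137 139 140 140 135 139 140 140 133 125 121 119 121 122 123 124 125 138 136 134 148]
 [140 139 139 139 138 138 135 135 136 137 139 140 141 137 142 139 139 137 138 138 140 139 138 134 136 139 138 139 135 138 138 159 161 162]]
```

```bash
python3 -c "
import cv2,numpy as np
cv2.imwrite('pics/ts3d.png',np.hstack([cv2.imread('pics/t3d.png'),cv2.imread('pics/s3d.png')]))"
```

```text
(no output)
```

View pics/ts3d.png

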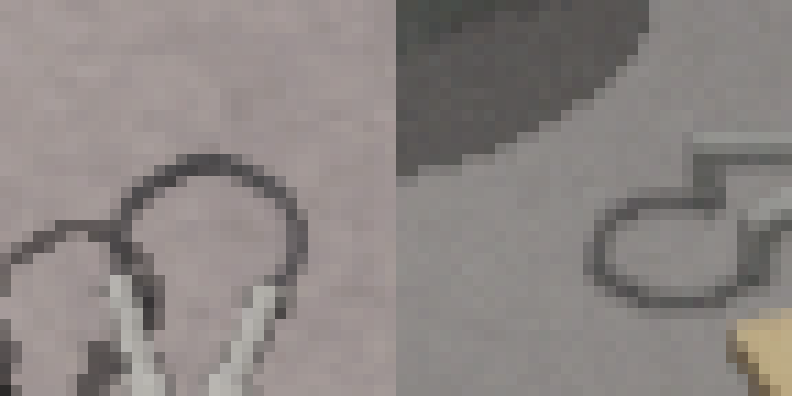

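Run:
```python
from h import *
t=np.load('pics/t3.png.npz');s=np.load('pics/s3.png.npz'); p=np.array([.4755,.199,.1239])
for z in (p[2]-.0127,):
    c=lambda *a:(ray(*a,z)-p).round(4)[:2]
    print('top L,R',c(t,173.7,190.5),c(t,189.4,190.5),'far',c(t,181.5,184.5))
    print('side far',c(s,270,213.0+4.5),'near',c(s,277.5,222),'away',c(s,276,213))
# t0 reference: ring at rest & pivot biases
```

```text
top L,R [0.1349 0.0227] [ 0.1359 -0.0243] far [0.1538 0.0002]
side far [ 0.1549 -0.006 ] near [0.1413 0.0232] away [ 0.1293 -0.0219]
```

Request:
drive_tool --increments '[[[-0.1,0,0],[0,0,0]],[[0,0,0.1],[0,0,0]],[[0,0,0],[0,0,0]],[[0,0,0],[0,0,0]]]'

```text
time_s: 10.3
tool_pos: [0.4907, -0.1616, 0.1158]
tool_rot: [-48.3, 90.0, 41.7]
force: [-1.1, -1.0, -2.7]
grip_width: 0.0343
```

```bash
cat >> h.py <<'E'
def pair(tag,sp=(.6235,-.166),off=(.1315,-.0036,-.0127)):
    p=pose()[0]; m=p+np.array(off); print('mouth',m.round(4)); o=[]
    for n in ('top','side'):
        c=shot(n,f'{n}{tag}.png'); u,v=proj(c,[*sp,.09]).round().astype(int); k=12; u0,v0=u-16,v-16
        im=c['frame'][:,:,::-1]
        for ov in (0,1):
            a=cv2.resize(im[v0:v0+24,u0:u0+32],None,fx=k,fy=k,interpolation=cv2.INTER_NEAREST)
            if ov:
                for (x,y,z),rr,col in ((m,.0212,(0,255,0)),((*sp,.094),.0145,(0,0,255))):
                    pts=[(proj(c,[x+rr*np.cos(q),y+rr*np.sin(q),z])-[u0,v0]+.5)*k for q in np.linspace(0,6.283,60)]
                    cv2.polylines(a,[np.array(pts).astype(np.int32)],True,col,1)
            o.append(a)
    cv2.imwrite(f'pics/p{tag}.png',np.vstack([np.hstack(o[:2]),np.hstack(o[2:])]))
E
python3 - <<'E'
from h import *
need([.4912,-.1622,.1125],0); pair(7)
E
```

```text
pos [ 0.4907 -0.1616  0.1158] t 10.3 F [-1.1 -1.  -2.7] M [-0.01  0.12 -0.01] w 0.03425284448759018 q [-16.1   7.3  33.7 110.6  -4.5  63.4 109.5]
R [[0.0002, -1.0, -0.0005], [0.0002, -0.0005, 1.0], [-1.0, -0.0002, 0.0002]]
shift units [ 0.083 -0.011 -0.014] turn units [0.0002 0.0001 0.0001]
mouth [ 0.6222 -0.1652  0.1031]
```

View pics/p7.png

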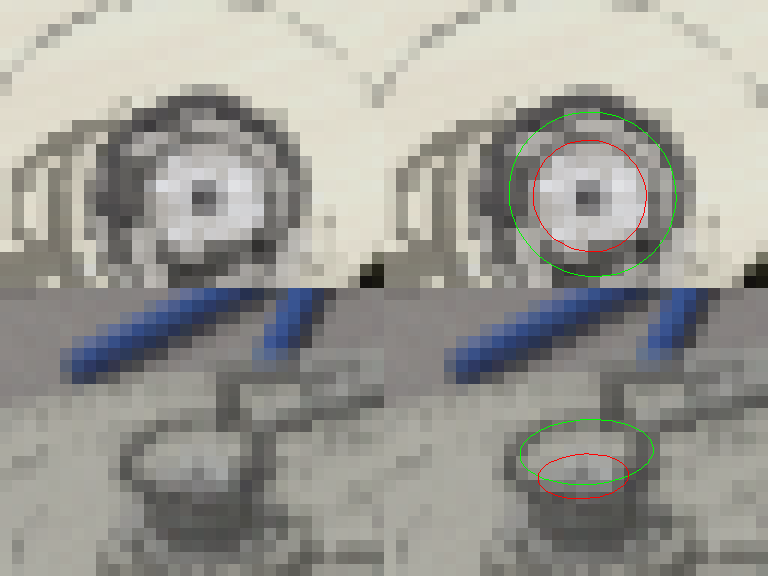

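Run:
```python
from h import *
t=np.load('pics/top7.png.npz');s=np.load('pics/side7.png.npz')
def off(c): 
    u,v=proj(c,[.6235,-.166,.09]).round().astype(int); return u-16,v-16
u0,v0=off(t); z=.1031
P=lambda x,y,z:ray(t,u0+x/12-.5,v0+y/12-.5,z).round(4)
print('L',P(108,195,z),'R',P(293,195,z),'far',P(205,100,z),'dot',P(204,197,.094))
u0,v0=off(s); P=lambda x,y,z:ray(s,u0+x/12-.5,v0+(y-288)/12-.5,z).round(4)
g=cv2.cvtColor(s['frame'],cv2.COLOR_RGB2GRAY); np.set_printoptions(linewidth=250); print(g[v0+8:v0+22,u0+6:u0+28])
print('left',P(130,455,z),'near',P(195,490,z),'away',P(185,418,z),'dot',P(204,475,.094))
g=cv2.cvtColor(t['frame'],cv2.COLOR_RGB2GRAY);u0,v0=off(t); print(g[v0+6:v0+24,u0+5:u0+28])
```

```text
L [ 0.6215 -0.1397  0.1031] R [ 0.6225 -0.1867  0.1031] far [ 0.6466 -0.1646  0.1031] dot [ 0.6232 -0.1655  0.094 ]
[[130 144 151 139 145 163 154 150 157 155 151 145  99  91 144 131 133 146 150 110 129 139]
 [161 156 167 162 159 169 163 161 163 162 160 159 100  89 143 158 151 160 157 129 120 123]
 [164 162 168 167 170 169 170 150 150 135 132 133  86  81 111 155 150 128 117 107  92 100]
 [167 167 167 156 157 148 127 101 119 111 127 130  89  99 106 119 113  90  97  90 141 131]
 [161 167 158 157 138 107  99 139 151 152 161 161 149 151 120  90 101 141 151 147 157 135]
 [163 168 160 157 112 102 146 164 167 165 163 167 160 167 129  92 107 161 166 160 154 146]
 [170 170 169 152  92 135 161 157 157 167 151 165 165 135 108  89 107 133 157 155 160 163]
 [169 170 169 138  85 120 143 152 153 146 121 150 165 122  84  77  94 148 162 147 164 167]
 [168 169 168 157 127  96  94 123 126 119 127 125 129 102  72  84 129 159 166 161 167 167]
 [168 167 168 165 153 132  81  90  79  90 102  95  90  89  78 101 136 150 162 167 169 169]
 [168 166 168 163 151 146 102  87  89  93  79  80  80  85  74  90 110 113 
[... 1424 characters left out ...]
5 204 183 100 151 101 148 224 223]
 [141 206 131  75  74  81  84 144 176 183 190 122 126 179 212 210 206 112 152 101 154 219 211]
 [139 204 149 158  77  64 112 135 179 192 203 198 192 201 206 212 180 105 128  93 180 205 173]
 [129 197 124 160  87 120 171 167 159 214 207 185 202 202 193 177  94 109 112 180 193 212 206]
 [127 207 210 170  96  98 181 168 104 151 183 175 111 110 101  95  48  68 137 182 201 215 206]
 [118 146 208 130  96  89 172 161  90  97 131 130  81  77  86 112  77  85 170 179 168 202 199]
 [117 135 208 136 154 130 128 175 157  70  57  66  66  80 119 163 151 128 185 191 177 165 202]
 [123 125 159 200 126 160 122 186 169  72  82  82 108 163 163 158 138 159 180 187 194 202 204]]
```

Request:
drive_tool --increments '[[[0,0.017,-0.03],[0,0,0]],[[0,0,0],[0,0,0]],[[0.06,0,0],[0,0,0]],[[0.06,0,0],[0,0,0]],[[0,0,0],[0,0,0]],[[0,0,0],[0,0,0]]]'

```text
time_s: 11.0
tool_pos: [0.4899, -0.1631, 0.1108]
tool_rot: [84.9, 90.0, 174.9]
force: [0.2, 0.3, -2.2]
grip_width: 0.0343
```

Run:
```python
from h import *
need([.490,-.163,.105],0); pair(8)
```

```text
pos [ 0.4899 -0.1631  0.1108] t 11.0 F [ 0.2  0.3 -2.2] M [ 0.01  0.05 -0.02] w 0.03428227490728715 q [-15.9   7.6  33.8 110.9  -4.7  62.8 109.8]
R [[-0.0003, -1.0, 0.0001], [0.0, 0.0001, 1.0], [-1.0, 0.0003, 0.0]]
shift units [ 0.145 -0.003  0.003] turn units [-0.      0.     -0.0002]
mouth [ 0.6214 -0.1667  0.0981]
```

View pics/p8.png

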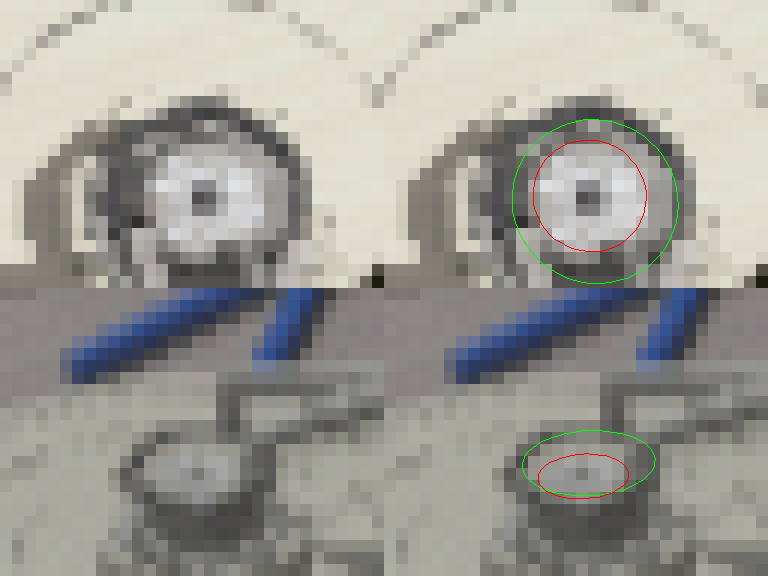

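Request:
drive_tool --increments '[[[0.05,0,-0.01],[0,0,0]],[[0.05,0,0],[0,0,0]],[[0.05,0,0],[0,0,0]],[[0,0,0],[0,0,0]]]'

```text
time_s: 11.5
tool_pos: [0.4897, -0.1634, 0.1046]
tool_rot: [77.3, 90.0, 167.3]
force: [1.1, 0.6, -2.2]
grip_width: 0.0345
```

Run:
```python
from h import *
need([.490,-.163,.105],0); pair(9)
```

```text
pos [ 0.4897 -0.1634  0.1046] t 11.5 F [ 1.1  0.6 -2.2] M [0.03 0.1  0.  ] w 0.03445088813461503 q [-15.8   8.1  33.8 111.3  -5.1  62.1 110.1]
R [[-0.0007, -1.0, 0.0001], [0.0002, 0.0001, 1.0], [-1.0, 0.0007, 0.0002]]
shift units [-0.011 -0.007  0.011] turn units [-0.      0.0001 -0.0003]
mouth [ 0.6212 -0.167   0.0919]
```

View pics/p9.png

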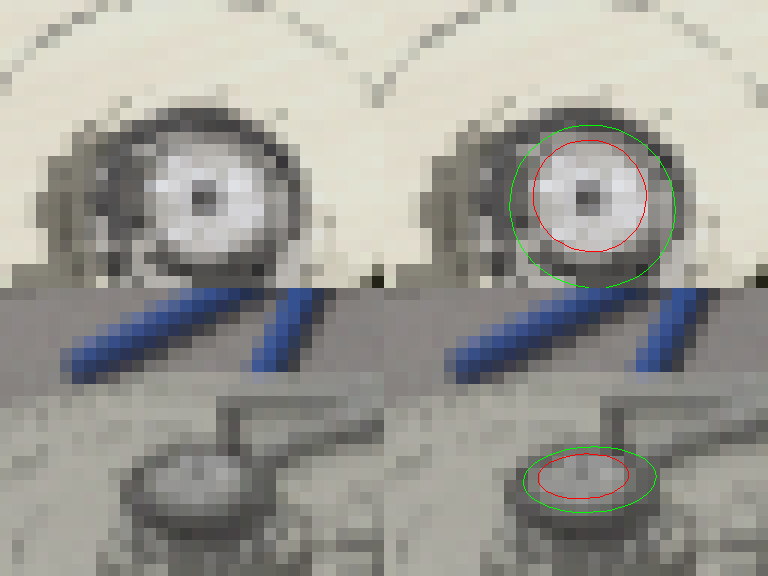

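Request:
drive_tool --increments '[[[0.05,0,0.01],[0,0,0]],[[0.05,0,0],[0,0,0]],[[0.05,0,0],[0,0,0]],[[0.03,0,0],[0,0,0]],[[0,0,0],[0,0,0]]]'

```text
time_s: 12.1
tool_pos: [0.4898, -0.1631, 0.0975]
tool_rot: [76.7, 90.0, 166.7]
force: [0.1, -0.7, -1.8]
grip_width: 0.0344
```

Run:
```python
from h import *
need([.490,-.163,.0925],0); pair(10)
```

```text
pos [ 0.4898 -0.1631  0.0975] t 12.1 F [ 0.1 -0.7 -1.8] M [0.03 0.13 0.01] w 0.034437285434543864 q [-15.7   8.6  33.7 111.7  -5.4  61.3 110.4]
R [[-0.0004, -1.0, 0.0001], [0.0001, 0.0001, 1.0], [-1.0, 0.0004, 0.0001]]
shift units [ 0.125 -0.005  0.002] turn units [-0.0001  0.     -0.0002]
mouth [ 0.6213 -0.1667  0.0848]
```

View pics/p10.png

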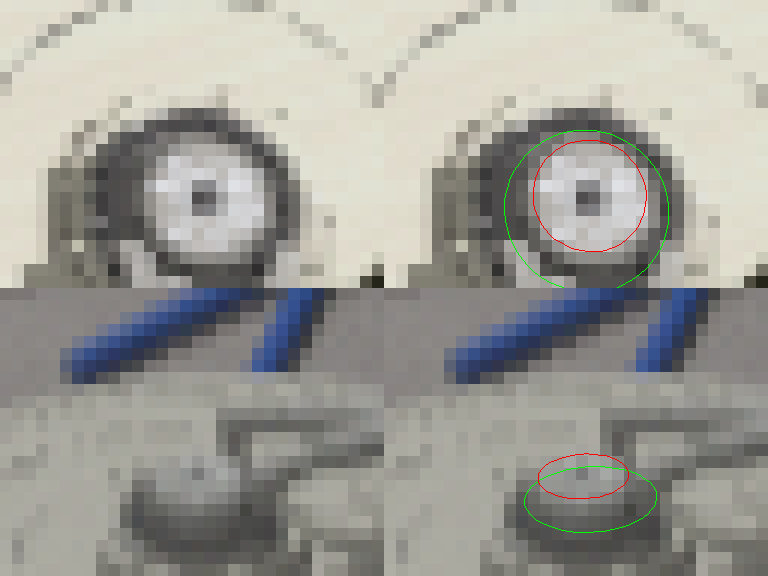

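Request:
drive_tool --increments '[[[0.03,0,0],[0,0,0]],[[0.03,0,0],[0,0,0]],[[0,0,0],[0,0,0]],[[0,0,0],[0,0,0]]]'

```text
time_s: 12.6
tool_pos: [0.49, -0.1631, 0.0953]
tool_rot: [10.6, 90.0, 100.6]
force: [-0.0, -0.5, -2.0]
grip_width: 0.0342
```

Run:
```python
from h import *
need([.490,-.163,.0925],0)
```

```text
pos [ 0.49   -0.1631  0.0953] t 12.6 F [-0.  -0.5 -2. ] M [0.06 0.16 0.02] w 0.03416924062808109 q [-15.6   8.8  33.7 111.8  -5.6  61.  110.5]
R [[-0.0, -1.0, 0.0001], [0.0001, 0.0001, 1.0], [-1.0, 0.0, 0.0001]]
shift units [ 0.07  -0.001  0.003] turn units [-0.  0. -0.]
```

Request:
drive_tool --increments '[[[0.03,0,0],[0,0,0]],[[0,0,0],[0,0,0]],[[0,0,0],[0,0,0]]]'

```text
time_s: 12.9
tool_pos: [0.49, -0.1631, 0.0942]
tool_rot: [-52.1, 90.0, 37.9]
force: [-0.7, -0.3, -2.0]
grip_width: 0.0346
```

Run:
```python
from h import *
need([.490,-.163,.0925],0)
```

```text
pos [ 0.49   -0.1631  0.0942] t 12.9 F [-0.7 -0.3 -2. ] M [0.   0.04 0.05] w 0.034556690132094114 q [-15.6   8.9  33.7 111.9  -5.6  60.9 110.5]
R [[0.0001, -1.0, 0.0001], [0.0, 0.0001, 1.0], [-1.0, -0.0001, 0.0]]
shift units [0.041 0.001 0.003] turn units [-0.  0.  0.]
```

Request:
drive_tool --increments '[[[0.025,0,0],[0,0,0]],[[0,0,0],[0,0,0]],[[0,0,0],[0,0,0]]]'

```text
time_s: 13.2
tool_pos: [0.49, -0.1632, 0.0931]
tool_rot: [-71.0, 90.0, 19.0]
force: [-0.6, -0.4, -0.7]
grip_width: 0.0343
```

Run:
```python
from h import *
need([.490,-.163,.0925],0); pair(11)
```

```text
pos [ 0.49   -0.1632  0.0931] t 13.2 F [-0.6 -0.4 -0.7] M [ 0.04  0.05 -0.02] w 0.0343491716486705 q [-15.6   8.9  33.7 111.9  -5.7  60.7 110.6]
R [[0.0, -1.0, 0.0001], [0.0, 0.0001, 1.0], [-1.0, -0.0, 0.0]]
shift units [0.016 0.    0.004] turn units [-0.  0.  0.]
mouth [ 0.6215 -0.1668  0.0804]
```

Request:
drive_tool --increments '[[[0.02,0,0],[0,0,0]],[[0,0,0],[0,0,0]],[[0,0,0],[0,0,0]]]'

```text
time_s: 13.6
tool_pos: [0.4899, -0.1632, 0.0923]
tool_rot: [59.9, 90.0, 149.9]
force: [-0.4, -0.1, -1.2]
grip_width: 0.0344
```

Run:
```python
from h import *
need([.490,-.163,.0925],0); pair(12)
```

```text
pos [ 0.4899 -0.1632  0.0923] t 13.6 F [-0.4 -0.1 -1.2] M [-0.01  0.12  0.07] w 0.03439468568360949 q [-15.6   9.   33.7 112.   -5.7  60.7 110.6]
R [[-0.0001, -1.0, 0.0001], [0.0, 0.0001, 1.0], [-1.0, 0.0001, 0.0]]
shift units [-0.004 -0.002  0.004] turn units [-0.  0. -0.]
mouth [ 0.6214 -0.1668  0.0796]
```

View pics/p12.png

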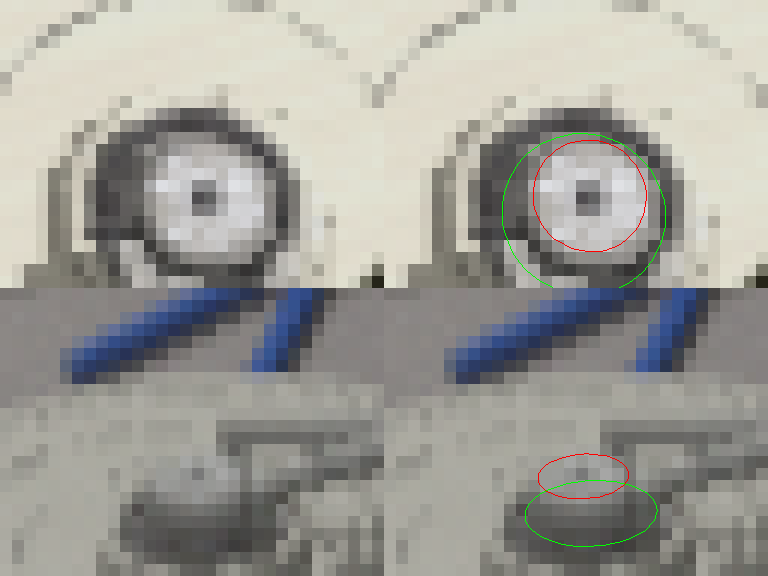

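```bash
cat >> h.py <<'E'
def avg(n=6):
    F=[]
    for i in range(n):
        env.read_camera('top'); o=env.get_obs(); F.append(np.r_[o['force'],o['wrist_torque'],o['tool_pos']*1e3])
    F=np.array(F); print(F.mean(0).round(3),'sd',F.std(0).round(2)[:6],o['time_s'])
E
python3 -c "
from h import *
avg()"
```

```text
[-3.60000e-01 -6.80000e-02 -1.83100e+00  1.30000e-02  8.50000e-02
 -3.40000e-02  4.90005e+02 -1.63152e+02  9.23700e+01] sd [0.31 0.42 0.3  0.02 0.02 0.02] 14.0
```

Request:
drive_tool --increments '[[[0.015,0,0],[0,0,0]],[[0,0,0],[0,0,0]]]'

```text
time_s: 14.2
tool_pos: [0.4901, -0.1631, 0.0918]
tool_rot: [-63.2, 90.0, 26.8]
force: [-1.0, 0.4, -2.1]
grip_width: 0.034
```

```bash
python3 -c "
from h import *
avg()"
```

```text
[-1.79000e-01 -2.71000e-01 -1.34400e+00 -3.50000e-02  1.01000e-01
 -3.00000e-02  4.90043e+02 -1.63143e+02  9.17940e+01] sd [0.48 0.5  0.3  0.04 0.01 0.02] 14.5
```

Request:
drive_tool --increments '[[[0.012,0,0],[0,0,0]],[[0,0,0],[0,0,0]]]'

```text
time_s: 14.7
tool_pos: [0.49, -0.1632, 0.0913]
tool_rot: [-58.0, 90.0, 32.0]
force: [-0.5, -1.5, -1.1]
grip_width: 0.0341
```

```bash
python3 -c "
from h import *
avg(10)"
```

```text
[-1.13300e+00  1.90000e-01 -6.68000e-01 -2.00000e-03  1.28000e-01
 -2.70000e-02  4.89999e+02 -1.63138e+02  9.12920e+01] sd [0.58 0.56 0.46 0.04 0.03 0.04] 15.2
```

Request:
drive_tool --increments '[[[0.012,0,0],[0,0,0]],[[0,0,0],[0,0,0]]]'

```text
time_s: 15.4
tool_pos: [0.49, -0.1631, 0.0908]
tool_rot: [-3.8, 90.0, 86.2]
force: [-1.3, 0.0, -0.0]
grip_width: 0.0345
```

```bash
python3 -c "
from h import *
avg(10); pair(13)"
```

```text
[-1.55500e+00 -2.32000e-01 -1.00000e-02 -1.00000e-03  1.81000e-01
  1.00000e-03  4.89967e+02 -1.63132e+02  9.08000e+01] sd [0.41 0.46 0.46 0.02 0.03 0.03] 15.9
mouth [ 0.6215 -0.1667  0.0781]
```

View pics/p13.png

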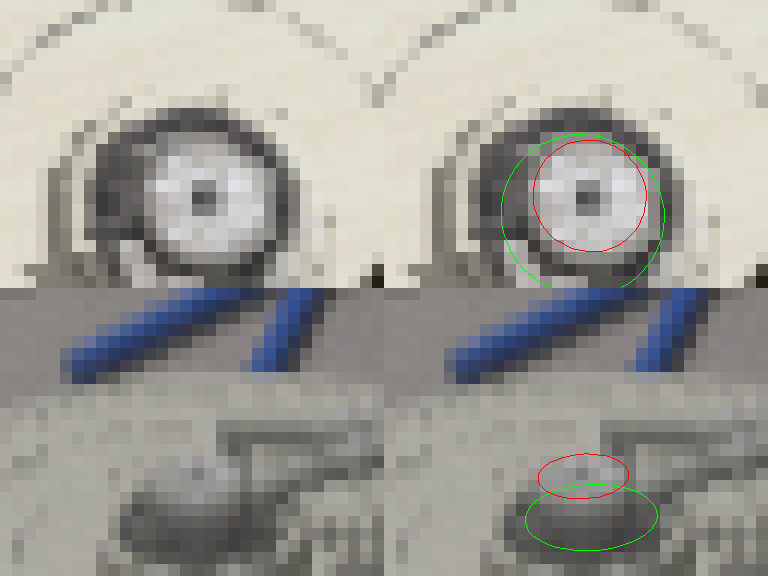

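Request:
drive_tool --increments '[[[-0.023,0,0],[0,0,0]],[[0,0,0],[0,0,0]],[[0,0,0],[0,0,0]]]'

```text
time_s: 16.3
tool_pos: [0.4902, -0.1631, 0.0917]
tool_rot: [-92.8, 90.0, -2.8]
force: [-0.3, -0.5, -1.8]
grip_width: 0.0343
```

Run:
```python
from h import *
avg(10); pair(14)
need([.49,-.163,.092],0)
c=shot('side','s14.png'); u,v=proj(c,[.58,-.166,.09]).astype(int)
cv2.imwrite('pics/s14c.png',cv2.resize(c['frame'][v-25:v+25,u-35:u+35,::-1],None,fx=11,fy=11,interpolation=cv2.INTER_CUBIC))
```

```text
[-7.10000e-02 -8.70000e-02 -9.59000e-01 -2.30000e-02 -2.30000e-02
 -2.80000e-02  4.90138e+02 -1.63119e+02  9.17330e+01] sd [0.56 0.58 0.41 0.02 0.03 0.02] 16.8
mouth [ 0.6216 -0.1667  0.079 ]
pos [ 0.4901 -0.1631  0.0917] t 16.9 F [ 0.4  0.2 -1.9] M [-0.01 -0.04 -0.04] w 0.03439717717232527 q [-15.5   9.   33.7 112.   -5.7  60.6 110.6]
R [[0.0003, -1.0, 0.0001], [-0.0, 0.0001, 1.0], [-1.0, -0.0003, -0.0]]
shift units [-0.007  0.003  0.004] turn units [-0.     -0.      0.0001]
```

View pics/s14c.png

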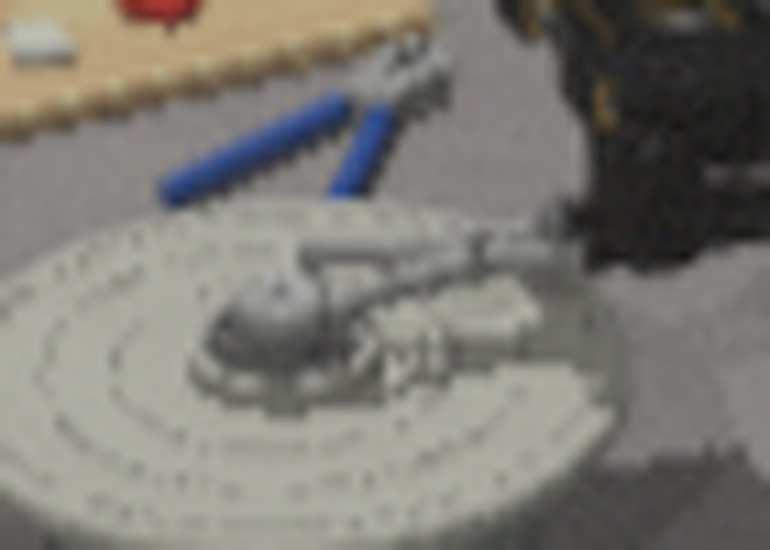

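View pics/p14.png

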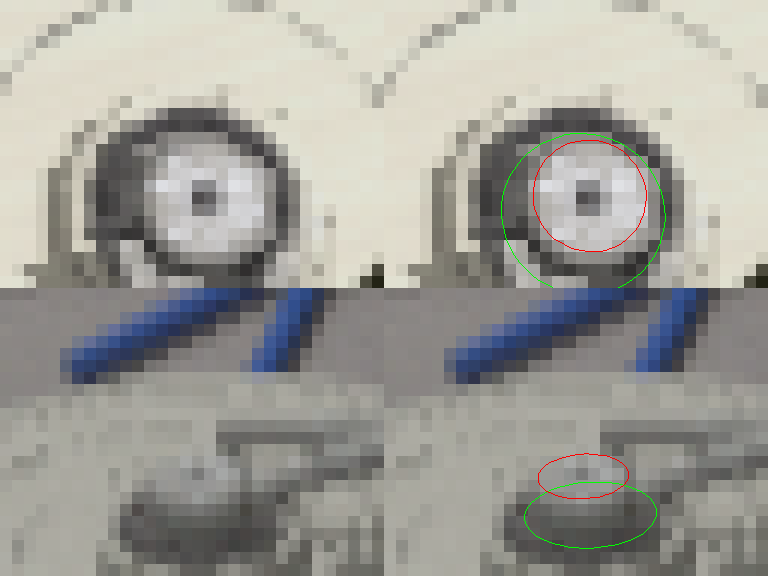

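```bash
python3 -c "
from h import *
print(env.sign_off())"
```

```text
the job is handed in; nothing more can be done
None
```

I squeezed the pliers to their stop, carried the open ring to the turntable and slid it down over the spindle until it just rested on the washer at the groove. I handed the job in at about 17 s with the pliers still squeezed at 45 N; no verdict was reported.

**Last checks:**
- **Squeeze:** the jaw opening was steady at 34.4 mm, against the 39 mm given for the stop. That is a little tighter than the stated flex to 0.48 rad would give, so the ring may be spread slightly more than nominal.
- **Fit:** the top and side pictures show the ring around the spindle, roughly centred within about 1 mm. No force rise showed on the way down until washer height.
- **Height:** contact began with the fingertips at about 92.2 mm, where the ring was expected to meet the washer. I pressed to about 1.8 N to confirm it, then backed off. The last average was about 0.8 N on the washer, with a noise of about 0.4 N.
- **Level:** the tool was vertical. I did not measure the ring's own tilt; it only looks level in the pictures.
- **Other objects:** I saw none of them moved in the pictures I looked at, but I made no separate check on each one.

**Disagreements:**
- The pliers sat turned about 2° in the jaws, which put the ring about 4 mm to one side. I corrected this before lowering.
- The top and side cameras differed by 1 to 3 mm (8 mm in the first rough reading) on the spindle's sideways position. I settled that with a wrist-camera view and by comparing ring and spindle within the same picture.

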